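# Stand the toppled tea carton back up beside its twin

## Task

A yellow tea carton has toppled over and leans against the edge of the chopping board. Without gripping or lifting it, gently push it back upright with the fingertips, then push it along the worktop, away from the board, until it stands face to face against the other, upright tea carton. Do not shove the other carton or the board along, leave everything else alone, and finish clear.

Things in the scene. Friction and masses are not known exactly. Their poses are not given: they have to be found in the camera images.
- carton: The toppled yellow tea carton, 0.1-0.2 kg: 58 mm deep (x), 112 wide (y), 74 tall (z, up when it stands). Origin: centre of its 58 x 112 underside. Tipped about 62 degrees at first: the x = -29 face rests on the board's edge, the top (z = 74) faces over the board. Under 38 degrees it falls upright by itself; +x then points to the other carton. Upright it slides if pushed low, may tip if pushed high.
- carton_edge_near (a point): Middle of the toppled carton's lower long edge on the board's side (carton x = -29 mm, y = 0, z = 0); axes as the carton's. At the start it touches the worktop about 41 mm from the board's edge; pushed on the upper half of its top face, away from the board, the carton turns about this edge.
- carton_edge_far (a point): Middle of the toppled carton's other lower long edge (carton x = +29 mm, y = 0, z = 0), in the air at the start; axes as the carton's.
- twin: The other yellow tea carton, of the same size (58 x 112 x 74 mm) but full, 0.5 kg, standing upright on the worktop on the far side of the toppled one from the board. Origin: centre of its underside. Its broad face at x = -29 mm looks towards the toppled carton; its x, like the toppled carton's, points away from the board.
- board: Wooden chopping board lying flat, 330 mm (its x) by 240 mm (its y), 22 mm thick, 1.1 kg, loose. Origin: centre of its underside. The carton leans on its long edge at y = +120 mm; the board's +y points towards the two cartons.
- orange: Mandarin, 55 mm across and 48 mm high, on the board; bystander. Origin at its underside.
- peeler: Vegetable peeler with a black handle, 170 x 25 x 18 mm, on the board; bystander. Origin at the centre of its underside.
- tape: Roll of tape lying flat, 96 mm across, 25 mm high; bystander to the left. Origin at the centre of its underside.
- onion: Onion, 82 mm across, 94 mm high, standing behind the work; bystander. Origin at its underside.
- garlic: Garlic bulb, 50 mm across, 51 mm high, to the left of the work; bystander. Origin at its underside.
Mind the look-alikes: they are no part of the job. What is shaped like the carton but green or turquoise is not meant.

How it is judged:
By the outcome, as a careful person would: the job done as asked, in the order asked, and still so for the second after the job is handed in, with the robot touching nothing.
It also fails if it takes over 42 s, if anything falls off the work surface, if the arm or the gripper's body presses on something with over 40 N, if the wrist force passes 120 N, or if a joint passes its speed limit or range.

## Robot

A 7-joint arm with a two-finger parallel gripper is mounted at the origin on a cart in front of the work surface, level with it; the furniture and walls round the work are solid. World frame = base frame: x ahead of the robot, y to its left, z up, the work surface at z = 0. Lengths are in m, angles in rad, forces in N, time in s.
With the tool pointing down it reaches from about 0.425 to 0.925 m from the base axis. Payload 6.8 kg.
Tool frame: the origin (TCP) lies on the centre line of the jaws, within the pads' length; the fingertips stand 25 mm ahead of it and the grasp point (between the pads) lies 6 mm ahead of it; z points along the fingers, y is the line along which they close (so a half turn about z gives the same grasp; the last joint's range is limited). The gripper opens to 85 mm and grips with 20 to 120 N. Pads are 22 mm wide; open, the fingers measure 114 mm over their backs; the gripper's body (76 mm by 85 mm) begins 54 mm behind the grasp point. The pads swing forward as they close: fully open they stand 13 mm farther back than shut.
Start: joints at [1.127, 0.477, 0.022, 1.555, -0.011, 1.109, -0.083], TCP at [0.222, -0.637, 0.256] pointing down, gripper open.
Joint ranges: [-2.96, 2.96], [-0.34, 2.1], [-1.41, 1.46], [0.24, 2.44], [-1.37, 4.51], [0.17, 1.92], [-2.96, 2.96]. Speed limits (rad/s): [2.39, 2.39, 3.14, 3.14, 3.14, 3.14, 3.14].

## Interface

Orientations are given as a rotation vector (axis times angle).
In Python, from bench import telemetry, grab_frame, job gives the robot as it stands.
- The arm moves only by the tool apply_moves, never from a script. Its argument "rows" is a list of rows, each a list of 2 entries, a list of its own where there are three numbers: the shift along the tool's x, y, z each as a share of 250 mm, from -1 to 1, then the turn, a rotation vector about the tool's x, y, z each as a share of pi rad, from -1 to 1. A call has 1 to 10 rows; each row is the pose to reach, as a shift and turn from the pose commanded when the call began, along the tool's axes at that moment, turning the shorter way round; what a row does not reach only later rows make up. A row lasts 1/8 s, in which the tool goes at most 62.5 mm and 10.7 degrees, less where a joint would pass 70% of its speed; a pose out of reach is approached as far as the arm can. A call with a number of a shift or a turn outside -1 to 1 is refused whole. A call with a gripper value outside its range is refused whole. "jaw" is the gripper's target within -1 to 1 (fully open at 1, half-way at 0, shut at -1), set as the call begins (left out, the last holds). The fingers move at their own pace and stop on an object; "newtons" is the grip in N (left out, the last holds). Time passes only in rows, so rows that repeat a pose let the fingers close. It gives the time, the measured TCP pose, the force, the opening and the grip force at its end, in the units of the state.
- telemetry.get_obs(): the state, without advancing time (a new reading comes with each control period).
- grab_frame(name): name is "scene" or "top" or "wrist"; returns a dict with "frame" (384x512x3 uint8, red, green, blue), "vertical_fov" (degrees; the focal length in pixels is half the picture's height over the tangent of half this angle, whatever the lens; pixels are square), "cx", "cy" (the principal point, pixels), "origin" and "attitude" of the camera in the world. Camera axes: x right, y up, looking along -z (the intrinsics and any distortion apply to the point x, -y, -z); pixel columns grow to the right and rows downward; lengths in m; the calibration is good to about 2 mm. A picture is of the moment at which its call begins. There is no depth.
- job.hand_in(): hands the job in; it is judged then, once.
The state is a dict: "clock": time; "joints": joint angles; "qvel": joint speeds; "tau": joint torques, N m; "tcp_pos": TCP position; "orientation": TCP orientation; "contact_force": force on the tool from outside, world axes, zero at the start; "moment": the same for the moment, N m; "grip_width": finger opening in m; "gripper_force": force on a finger pad.
Only numpy, scipy, OpenCV 4.12 (cv2) and the standard library are available. Lean on these libraries where they do the work, as an engineer would, in place of code of your own. Each camera call takes 0.05 s, during which the arm holds its last target. There are 200 camera calls.

## Working session

There is one attempt and no reset: what is moved stays moved. The work goes in short steps, Python scripts to look and compute and a tool call to move; the robot and the scene stay as the last step left them, time stands still between calls to the robot, and variables do not carry over. Pictures are saved under pics/ and viewed, at most 10 in all, crops included, and the job is handed in when it is done.

Besides the shell and the picture viewer there is one more tool, called after "Emit:" in YAML: its name, and indented under it one key for each argument. apply_moves: Moves the arm, as the interface text tells. Its arguments: {"type":"object","properties":{"rows":{"type":"array"},"jaw":{"type":"number"},"newtons":{"type":"number"}},"required":["rows"]}

```bash
mkdir -p pics; ls; cat > h.py <<'E'
import numpy as np,cv2
from bench import telemetry,grab_frame,job
from scipy.spatial.transform import Rotation as R
def grab(n,f=None):
    d=grab_frame(n)
    if f: cv2.imwrite(f,d["frame"][:,:,::-1])
    return d
def Rm(a):
    a=np.array(a,float)
    return a if a.shape==(3,3) else (R.from_rotvec(a).as_matrix() if a.size==3 else R.from_quat(a).as_matrix())
def ray(d,u,v):
    f=d["frame"].shape[0]/2/np.tan(np.radians(d["vertical_fov"])/2)
    return np.array(d["origin"]),Rm(d["attitude"])@np.array([(u-d["cx"])/f,-(v-d["cy"])/f,-1])
def onz(d,u,v,z=0):
    o,r=ray(d,u,v); return o+r*(z-o[2])/r[2]
def proj(d,p):
    f=d["frame"].shape[0]/2/np.tan(np.radians(d["vertical_fov"])/2)
    q=Rm(d["attitude"]).T@(np.array(p)-d["origin"]); return d["cx"]-f*q[0]/q[2],d["cy"]+f*q[1]/q[2]
E
python3 - <<'E'
from h import *
a=grab("scene","pics/s.png");b=grab("top","pics/t.png")
for d in(a,b): print({k:v for k,v in d.items() if k!="frame"})
print(telemetry.get_obs())
E
```

```text
pics
{'vertical_fov': 47.48100657754809, 'cx': 255.4211256034807, 'cy': 194.02813705341214, 'origin': array([ 0.23123538, -0.55679027,  0.90308586]), 'attitude': array([ 0.6634717 , -0.17275322, -0.45447682])}
{'vertical_fov': 55.49858578683496, 'cx': 250.33371499599897, 'cy': 195.392499001231, 'origin': array([0.4471749 , 0.04745557, 1.00838921]), 'attitude': array([ 0.06127501, -0.06386581, -1.58525159])}
{'clock': 0.1, 'joints': array([ 1.12688928,  0.47771686,  0.02239627,  1.55635407, -0.01149203,
        1.10926873, -0.08310438]), 'qvel': array([-1.15020768e-03, -1.65996590e-03, -8.53221454e-04, -3.16143485e-03,
       -1.23624825e-03, -7.40395691e-05,  1.59825961e-03]), 'tau': array([ 4.72288200e-03, -5.97763109e+01,  1.61384035e+00, -2.81955564e+01,
        1.28561578e-02,  5.03078161e-03,  4.52526353e-05]), 'tcp_pos': array([ 0.22223417, -0.6368549 ,  0.25542369]), 'orientation': array([-3.09587896e+00, -5.24704153e-01,  6.53413196e-04]), 'contact_force': array([ 0.03905728,  0.195015  , -0.09645058]), 'moment': array([ 0.01238687,  0.00318693, -0.00172181]), 'gripper_force': 0.0, 'grip_width': 0.08528364012223132}
```

View pics/s.png

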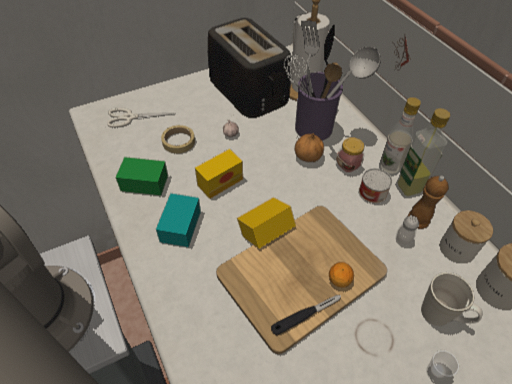

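View pics/t.png

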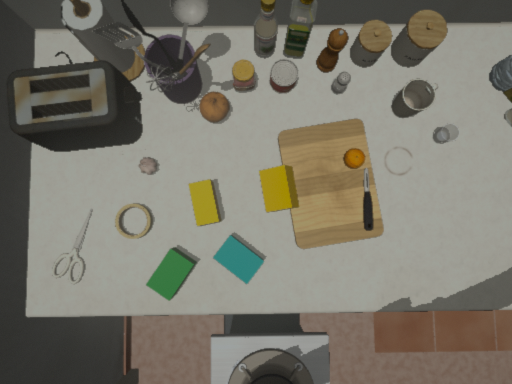

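Scene (s.png) candidates: the toppled yellow carton touching the board is at (267,222). The upright yellow twin is at (219,173), the green box at (142,176) and the turquoise box at (179,219). In the top view they are at (277,188), (204,203), (171,273) and (238,259). I choose the yellow carton touching the board.

```bash
python3 - <<'E'
from h import *
a=grab("scene");b=grab("top")
c=np.hstack([cv2.resize(a["frame"][130:290,170:330],(400,400),interpolation=2),cv2.resize(b["frame"][130:250,180:300],(400,400),interpolation=2)])
cv2.imwrite("pics/c.png",c[:,:,::-1])
for n,d in(("scene",a),("top",b)):
    hsv=cv2.cvtColor(d["frame"],cv2.COLOR_RGB2HSV)
    m=cv2.inRange(hsv,(21,190,60),(32,255,255))
    cs,_=cv2.findContours(m,0,1)
    for k in sorted(cs,key=cv2.contourArea)[-3:]:
        if cv2.contourArea(k)<300: continue
        ap=cv2.approxPolyDP(k,3,True)[:,0]
        print(n,cv2.contourArea(k),ap.tolist(),cv2.minAreaRect(k))
        for z in (0,.074): print(z,[np.round(onz(d,*p,z)[:2],3).tolist() for p in ap])
    mb=cv2.inRange(hsv,(10,60,90),(20,170,255))
    k=max(cv2.findContours(mb,0,1)[0],key=cv2.contourArea)
    r=cv2.boxPoints(cv2.minAreaRect(k)); ap=cv2.approxPolyDP(cv2.convexHull(k),5,True)[:,0]
    print("board",[(p.tolist(),np.round(onz(d,*map(float,p),.022)[:2],3).tolist()) for p in ap])
E
```

```text
scene 1054.0 [[230, 150], [196, 167], [198, 184], [209, 196], [208, 192], [221, 184], [218, 179], [232, 170], [232, 177], [241, 174], [227, 184], [241, 178], [241, 161]] ((219.29261779785156, 172.21786499023438), (31.70195198059082, 48.8511962890625), 61.11341857910156)
0 [[0.585, 0.265], [0.472, 0.247], [0.453, 0.187], [0.463, 0.136], [0.466, 0.15], [0.508, 0.159], [0.508, 0.179], [0.557, 0.192], [0.545, 0.169], [0.572, 0.167], [0.523, 0.152], [0.566, 0.154], [0.594, 0.212]]
0.074 [[0.556, 0.198], [0.452, 0.182], [0.435, 0.126], [0.444, 0.079], [0.446, 0.092], [0.485, 0.101], [0.486, 0.119], [0.53, 0.131], [0.52, 0.109], [0.544, 0.108], [0.499, 0.094], [0.539, 0.096], [0.564, 0.149]]
scene 1675.5 [[289, 206], [272, 198], [239, 217], [243, 235], [260, 247], [291, 228], [294, 222]] ((266.8160705566406, 221.8989715576172), (36.49465560913086, 54.3460807800293), 59.74356460571289)
0 [[0.635, 0.011], [0.608, 0.055], [0.503, 0.038], [0.488, -0.015], [0.509, -0.065], [0.605, -0.051], [0.621, -0.038]]
0.074 [[0.602, -0.035], [0.577, 0.005], [0.481, -0.01], [0.467, -0.06], [0.487, -0.105], [
[... 323 characters left out ...]
 78.69007110595703)
0 [[0.569, 0.159], [0.559, 0.212], [0.451, 0.191], [0.461, 0.138]]
0.074 [[0.56, 0.151], [0.551, 0.2], [0.45, 0.18], [0.46, 0.131]]
top 1210.0 [[289, 167], [288, 171], [284, 166], [260, 171], [267, 210], [297, 205]] ((278.369140625, 187.7583770751953), (42.28776550292969, 31.62892723083496), 79.99201965332031)
0 [[0.605, -0.064], [0.594, -0.061], [0.608, -0.05], [0.595, 0.017], [0.486, -0.0], [0.499, -0.083]]
0.074 [[0.594, -0.056], [0.583, -0.053], [0.596, -0.043], [0.584, 0.019], [0.483, 0.003], [0.495, -0.074]]
board [([511, 310], [0.211, -0.64]), ([511, 383], [0.025, -0.627]), ([331, 382], [0.035, -0.157]), ([321, 326], [0.177, -0.136]), ([333, 314], [0.208, -0.168])]
```

View pics/c.png

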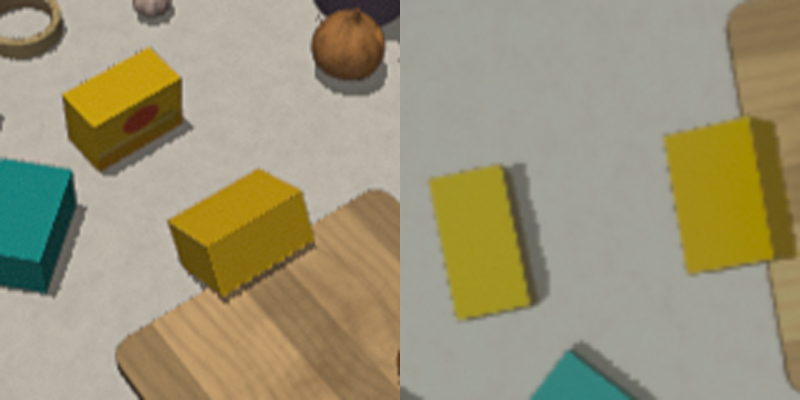

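```bash
cat > m.py <<'E'
from h import *
def masks(d):
    hsv=cv2.cvtColor(d["frame"],cv2.COLOR_RGB2HSV); return hsv
def lines(pts):
    return cv2.minAreaRect(pts)
E
python3 - <<'E'
from h import *
b=grab("top");a=grab("scene")
hsv=cv2.cvtColor(b["frame"],cv2.COLOR_RGB2HSV)
for y,x in((200,310),(135,290),(190,250),(188,277),(190,292),(203,204)): print((x,y),hsv[y,x])
m=cv2.inRange(hsv,(8,50,60),(22,190,255)); m[:, :265]=0; m[:,395:]=0; m[:110]=0; m[255:]=0
k=max(cv2.findContours(m,0,1)[0],key=cv2.contourArea)[:,0]
# left edge of board: rows 130-160 & 214-240
e=[]
for r in list(range(136,160))+list(range(214,236)):
    e.append((np.where(m[r]>0)[0].min()-.0,r))
E=np.array([onz(b,*p,.022)[:2] for p in e]); 
vx,vy,x0,y0=cv2.fitLine(E.astype(np.float32),2,0,.001,.001).ravel(); t=np.array([vx,vy]); t*=np.sign(t[0]); n=np.array([-t[1],t[0]]); P=np.array([x0,y0])
print("board edge dir",np.degrees(np.arctan2(t[1],t[0])),"pt",P, "resid",np.std((E-P)@n))
# carton edges by brightness: pixel corners
def tn(p): p=np.array(p[:2]); return np.round([(p-P)@t,(p-P)@n],4).tolist()
V=hsv[...,2]; 
print("rows",[ [int(c) for c in V[r,255:302]] for r in(188,)])
for lab,px,z in(("far low edge",[(259.5,170.5),(267,211)],.051),("ridge",[(284.5,165.5),(291.5,206.5)],.086)):
    print(lab,[tn(onz(b,*p,z)) for p in px],[onz(b,*p,z).round(3).tolist() for p in px])
for p in [(209.5,180.5),(189.5,184.5),(197.5,224.5),(217.5,220.5)]: print("twin top",tn(onz(b,*p,.074)),onz(b,*p,.074).round(3))
q=np.array([onz(b,*p,.074)[:2] for p in [(209.5,180.5),(189.5,184.5),(197.5,224.5),(217.5,220.5)]])
# scene check: twin bottom/top pts and carton pts
for lab,p,z in(("sc twin top",(230,149.5),.074),("",(196,167),.074),("",(241.5,161),.074),("sc carton ridge",(289,206),.086),("",(261,247.5),.035),("",(255,228),.086),("far low",(272,198),.051),("",(239,217),.051)): print(lab,tn(onz(a,*p,z)))
print("t",t,"n",n)
E
```

```text
(310, 200) [ 20 106 161]
(290, 135) [ 19 102 137]
(250, 190) [ 33  16 163]
(277, 188) [ 26 238 161]
(292, 190) [ 23 198 107]
(204, 203) [ 26 200 162]
board edge dir 8.463922 pt [ 0.5553553  -0.05139388] resid 0.0008306842405448898
rows [[161, 161, 161, 160, 161, 161, 160, 162, 162, 162, 161, 162, 162, 162, 161, 162, 162, 162, 162, 161, 161, 162, 161, 162, 161, 162, 162, 161, 161, 161, 163, 161, 160, 150, 114, 107, 108, 107, 108, 108, 119, 143, 144, 141, 140, 138, 138]]
far low edge [[0.0439, 0.0657], [-0.065, 0.0639]] [[0.589, 0.02, 0.051], [0.482, 0.002, 0.051]]
ridge [[0.0413, 0.0023], [-0.0648, 0.0026]] [[0.596, -0.043, 0.086], [0.491, -0.058, 0.086]]
twin top [0.0359, 0.1982] [0.562 0.15  0.074]
twin top [0.034, 0.2506] [0.552 0.201 0.074]
twin top [-0.0708, 0.2458] [0.449 0.181 0.074]
twin top [-0.069, 0.1939] [0.459 0.13  0.074]
sc twin top [0.0382, 0.2478]
 [-0.068, 0.2456]
 [0.0393, 0.1958]
sc carton ridge [0.042, 0.0025]
 [-0.0598, -0.0265]
 [-0.06, -0.002]
far low [0.0417, 0.0661]
 [-0.0584, 0.0655]
t [0.98910874 0.1471866 ] n [-0.1471866   0.98910874]
```

```bash
cat > h2.py <<'E'
from h import *
P=np.array([0.5553553,-0.05139388]);t=np.array([.98910874,.1471866]);n=np.array([-.1471866,.98910874])
def target(tt,nn,z,tilt=10,yaw=0):
    p=np.r_[P+tt*t+nn*n,z]; a=np.radians(yaw)
    n3=np.r_[np.cos(a)*n-np.sin(a)*t,0]
    y=np.cross([0,0,-1],n3); B=np.stack([n3,y,[0,0,-1]],1)
    return p,B@R.from_euler('y',tilt,degrees=True).as_matrix()
def rel(p0,B0,p,B):
    return (B0.T@(p-p0)/.25).round(3).tolist(),(R.from_matrix(B0.T@B).as_rotvec()/np.pi).round(3).tolist()
def cur():
    o=telemetry.get_obs(); return o["tcp_pos"],Rm(o["orientation"]),o
def st():
    p,B,o=cur(); q=p[:2]-P; print("t,n,z",(q@t).round(4),(q@n).round(4),p[2].round(4),"clock",o["clock"],"F",o["contact_force"].round(2),"grip",o["grip_width"],"z",B[:,2].round(3),"y",B[:,1].round(3))
E
python3 - <<'E'
from h2 import *
p,B,_=cur(); T=target(-.0105,-.09,.22); print(T[0],rel(p,B,*T))
E
```

```text
[ 0.55821645 -0.14195913  0.22      ] ([1.921, -1.427, 0.145], [0.038, 0.046, -0.439])
```

Emit:
apply_moves:
  rows:
    - [[0.95,-0.7,0],[0.038,0.046,-0.439]]
    - [[0.95,-0.7,0],[0.038,0.046,-0.439]]
    - [[0.95,-0.7,0],[0.038,0.046,-0.439]]
    - [[0.95,-0.7,0],[0.038,0.046,-0.439]]
    - [[0.95,-0.7,0],[0.038,0.046,-0.439]]
    - [[0.95,-0.7,0],[0.038,0.046,-0.439]]
    - [[0.95,-0.7,0],[0.038,0.046,-0.439]]
    - [[0.95,-0.7,0],[0.038,0.046,-0.439]]
  jaw: 0

```text
clock: 1.3
tcp_pos: [0.389, -0.394, 0.2562]
orientation: [-1.958, -2.28, -0.171]
contact_force: [-0.3, 0.6, 0.6]
grip_width: 0.0426
gripper_force: 0.0
```

```bash
python3 - <<'E'
from h2 import *
st(); p,B,_=cur(); T=target(-.0105,-.09,.18); print(T[0],rel(p,B,*T))
E
```

```text
t,n,z -0.215 -0.3144 0.2562 clock 1.3 F [-0.26  0.62  0.61] grip 0.04256614877315729 z [-0.025  0.171 -0.985] y [0.989 0.151 0.001]
[ 0.55821645 -0.14195913  0.18      ] ([0.828, 0.821, 0.455], [-0.0, 0.0, 0.001])
```

Emit:
apply_moves:
  rows:
    - [[0.828,0.821,0.455],[0,0,0]]
    - [[0.828,0.821,0.455],[0,0,0]]
    - [[0.828,0.821,0.455],[0,0,0]]
    - [[0.828,0.821,0.455],[0,0,0]]
    - [[0.828,0.821,0.455],[0,0,0]]
    - [[0.828,0.821,0.455],[0,0,0]]
    - [[0.828,0.821,0.455],[0,0,0]]

```text
clock: 2.17
tcp_pos: [0.5589, -0.1428, 0.1797]
orientation: [-1.962, -2.277, -0.169]
contact_force: [0.5, -0.3, -0.7]
grip_width: 0.0424
gripper_force: 0.0
```

```bash
python3 - <<'E'
from h2 import *
st(); p,B,_=cur(); T=target(-.0105,-.055,.103); print(T[0],rel(p,B,*T))
d=grab("wrist","pics/w0.png");a=grab("scene")
cv2.imwrite("pics/w1.png",np.hstack([d["frame"][:,:,::-1][::1],cv2.resize(a["frame"][110:310,170:330],(288,360))[:, :,::-1][:360].repeat(1,0) if 0 else cv2.copyMakeBorder(cv2.resize(a["frame"][110:310,170:330],(288,360)),0,24,0,0,0)[:,:,::-1]]))
E
```

```text
t,n,z -0.0099 -0.091 0.1797 clock 2.175 F [ 0.46 -0.27 -0.74] grip 0.042396513558434885 z [-0.026  0.17  -0.985] y [ 0.989  0.148 -0.   ]
[ 0.55306492 -0.10734032  0.103     ] ([0.089, -0.002, 0.327], [-0.0, 0.001, 0.0])
```

View pics/w1.png

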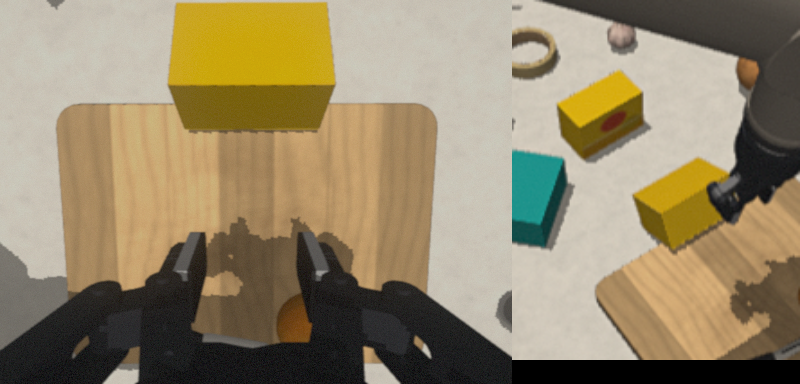

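The wrist view shows the carton's top face centred at about (250,105) and square to the fingers, with the tips at about (198,233) and (308,233). I'll use these pixels to check the fingertip length.

```bash
python3 - <<'E'
from h2 import *
d=grab("wrist"); p,B,o=cur()
for u,v,y in((188,258,-.0212),(205,233,-.0212),(300,233,.0212),(206,300,-.0212),(192,233,-.0285)):
    c,r=ray(d,u,v); c=B.T@(c-p); r=B.T@r
    for s in (y,-y):
        k=(s-c[1])/r[1]
        if k>0: print((u,v),(c+k*r).round(4))
print("cam",(B.T@(d["origin"]-p)).round(3))
for nn,z in((-.018,.1),(-.055,.1),(.03,.108)): 
    T=target(-.0105,nn,z); print(nn,z,rel(p,B,*T))
E
```

```text
(188, 258) [ 0.0165 -0.0212 -0.0152]
(205, 233) [ 0.0073 -0.0212  0.0259]
(300, 233) [0.0154 0.0212 0.0082]
(206, 300) [-0.0254 -0.0212  0.0198]
(192, 233) [ 0.0048 -0.0285  0.0315]
cam [ 0.073  0.001 -0.118]
-0.018 0.1 ([0.239, -0.001, 0.367], [0.0, 0.001, -0.001])
-0.055 0.1 ([0.093, -0.001, 0.341], [0.0, 0.001, -0.001])
0.03 0.108 ([0.434, -0.002, 0.368], [0.0, 0.001, -0.001])
```

Emit:
apply_moves:
  rows:
    - [[0.093,0,0.2],[0,0,0]]
    - [[0.093,0,0.34],[0,0,0]]
    - [[0.093,0,0.345],[0,0,0]]
    - [[0.16,0,0.357],[0,0,0]]
    - [[0.2,0,0.364],[0,0,0]]
    - [[0.22,0,0.368],[0,0,0]]
    - [[0.235,0,0.37],[0,0,0]]
    - [[0.25,0,0.373],[0,0,0]]
    - [[0.26,0,0.372],[0,0,0]]

```text
clock: 3.45
tcp_pos: [0.5476, -0.0641, 0.0998]
orientation: [-1.964, -2.277, -0.17]
contact_force: [-0.8, -3.0, 4.6]
grip_width: 0.0424
gripper_force: 2.3
```

```bash
python3 - <<'E'
from h2 import *
st(); grab("wrist","pics/w2.png")
p,B,o=cur()
for nn,z in((-.012,.098),(-.002,.102),(.008,.105),(.018,.108)): 
    T=target(-.0105,nn,z); print(nn,z,rel(p,B,*T))
E
```

```text
t,n,z -0.0095 -0.0114 0.0998 clock 3.45 F [-0.81 -3.01  4.62] grip 0.04239063397585795 z [-0.025  0.169 -0.985] y [0.989 0.147 0.001]
-0.012 0.098 ([-0.005, -0.004, 0.007], [0.0, 0.001, -0.0])
-0.002 0.102 ([0.037, -0.004, -0.002], [0.0, 0.001, -0.0])
0.008 0.105 ([0.079, -0.004, -0.007], [0.0, 0.001, -0.0])
0.018 0.108 ([0.12, -0.004, -0.012], [0.0, 0.001, -0.0])
```

View pics/w2.png

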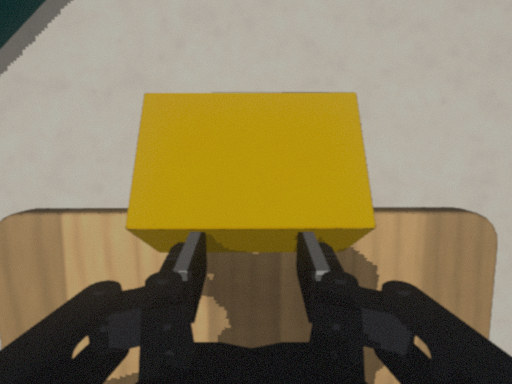

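Both fingertips are on the upper half of the top face, just below the ridge at row 228. Next I push forward with a slight rise.

Emit:
apply_moves:
  rows:
    - [[0.012,-0.002,-0.004],[0,0,0]]
    - [[0.024,-0.003,-0.008],[0,0,0]]
    - [[0.036,-0.004,-0.01],[0,0,0]]
    - [[0.048,-0.004,-0.012],[0,0,0]]
    - [[0.056,-0.004,-0.013],[0,0,0]]

```text
clock: 4.12
tcp_pos: [0.5444, -0.05, 0.1051]
orientation: [-1.962, -2.277, -0.17]
contact_force: [0.4, -0.3, 2.4]
grip_width: 0.0428
gripper_force: 1.1
```

```bash
cat > w.py <<'E'
from h2 import *
st(); d=grab("wrist")
hsv=cv2.cvtColor(d["frame"],cv2.COLOR_RGB2HSV); m=cv2.inRange(hsv,(20,180,40),(33,255,255))
k=max(cv2.findContours(m,0,1)[0],key=cv2.contourArea)
print("wrist",cv2.approxPolyDP(cv2.convexHull(k),4,True)[:,0].tolist(),[int(x) for x in hsv[80:300:6,252,2]])
b=grab("top");a=grab("scene")
g=np.hstack([cv2.resize(d["frame"],(400,300)),cv2.resize(b["frame"][120:255,170:350],(400,300),interpolation=2)])
import sys
if len(sys.argv)>1: cv2.imwrite("pics/"+sys.argv[1],np.vstack([g,np.hstack([cv2.resize(a["frame"][130:280,170:370],(400,300)),np.zeros((300,400,3),np.uint8)])])[:,:,::-1])
E
python3 w.py
```

```text
t,n,z -0.0107 0.003 0.1051 clock 4.125 F [ 0.37 -0.3   2.37] grip 0.042823855540439895 z [-0.025  0.17  -0.985] y [0.989 0.148 0.   ]
wrist [[350, 108], [376, 224], [347, 264], [158, 265], [129, 226], [154, 108]] [182, 182, 182, 181, 181, 177, 176, 178, 177, 180, 177, 177, 179, 176, 176, 176, 181, 177, 178, 179, 175, 178, 180, 175, 178, 133, 128, 128, 128, 129, 119, 90, 88, 86, 83, 85, 87]
```

Emit:
apply_moves:
  rows:
    - [[0.01,0,-0.004],[0,0,0]]
    - [[0.02,0,-0.008],[0,0,0]]
    - [[0.03,0,-0.01],[0,0,0]]
    - [[0.04,0,-0.013],[0,0,0]]
    - [[0.05,0,-0.015],[0,0,0]]

```text
clock: 4.9
tcp_pos: [0.5426, -0.0387, 0.111]
orientation: [-1.963, -2.277, -0.17]
contact_force: [0.6, -0.7, 0.2]
grip_width: 0.0428
gripper_force: 0.0
```

```bash
python3 w.py a1.png
```

```text
t,n,z -0.0107 0.0145 0.111 clock 4.9 F [ 0.56 -0.73  0.2 ] grip 0.04282785540379232 z [-0.025  0.17  -0.985] y [0.989 0.147 0.   ]
wrist [[345, 123], [372, 223], [348, 272], [205, 277], [156, 270], [133, 225], [159, 123]] [178, 179, 176, 180, 181, 179, 178, 171, 167, 167, 169, 167, 165, 170, 168, 167, 167, 168, 168, 168, 169, 169, 169, 167, 169, 142, 138, 137, 138, 139, 140, 96, 92, 91, 86, 82, 85]
```

View pics/a1.png

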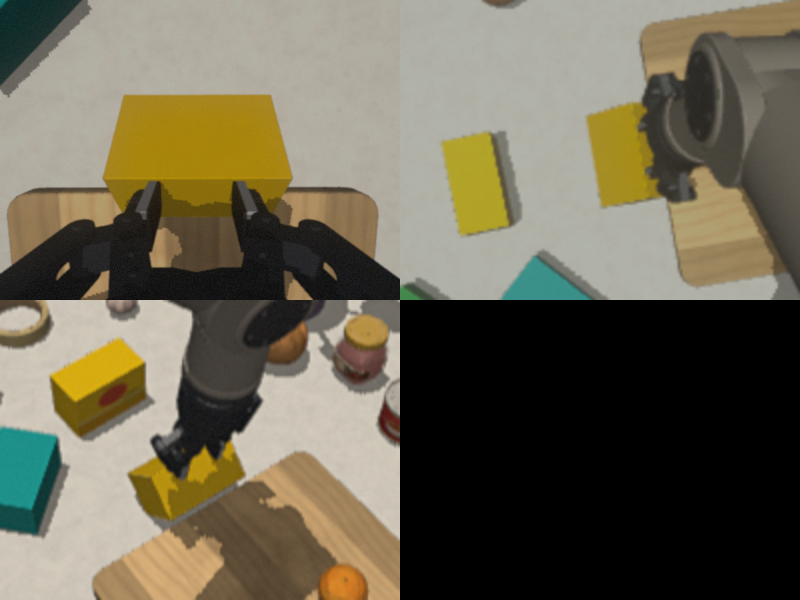

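The carton is tilting up as planned. Its ridge is at wrist-image row 224 and its edges stay square. I'll keep pushing.

Emit:
apply_moves:
  rows:
    - [[0.01,0,-0.002],[0,0,0]]
    - [[0.02,0,-0.004],[0,0,0]]
    - [[0.03,0,-0.005],[0,0,0]]
    - [[0.04,0,-0.006],[0,0,0]]
    - [[0.048,0,-0.006],[0,0,0]]
    - [[0.048,0,-0.006],[0,0,0]]

```text
clock: 5.8
tcp_pos: [0.541, -0.0272, 0.1145]
orientation: [-1.962, -2.277, -0.17]
contact_force: [0.3, 0.3, 0.4]
grip_width: 0.0425
gripper_force: 0.1
```

```bash
python3 w.py
```

```text
t,n,z -0.0107 0.026 0.1145 clock 5.8 F [0.31 0.3  0.44] grip 0.04249018739701064 z [-0.025  0.17  -0.985] y [0.989 0.148 0.   ]
wrist [[341, 136], [370, 230], [352, 274], [299, 288], [204, 288], [153, 273], [135, 230], [164, 136]] [176, 174, 175, 177, 180, 178, 175, 177, 177, 169, 159, 157, 163, 159, 158, 160, 159, 158, 158, 161, 160, 161, 155, 160, 158, 166, 148, 146, 148, 144, 144, 119, 99, 96, 97, 89, 86]
```

Emit:
apply_moves:
  rows:
    - [[0.01,0,0.0],[0,0,0]]
    - [[0.02,0,0.0],[0,0,0]]
    - [[0.03,0,0.002],[0,0,0]]
    - [[0.04,0,0.004],[0,0,0]]
    - [[0.048,0,0.005],[0,0,0]]
    - [[0.048,0,0.005],[0,0,0]]

```text
clock: 6.7
tcp_pos: [0.5392, -0.0153, 0.1153]
orientation: [-1.962, -2.277, -0.17]
contact_force: [-0.6, 0.2, 0.1]
grip_width: 0.0427
gripper_force: 0.0
```

```bash
python3 w.py a2.png
```

```text
t,n,z -0.0107 0.038 0.1153 clock 6.7 F [-0.6   0.2   0.14] grip 0.04269388095912776 z [-0.025  0.17  -0.985] y [0.989 0.148 0.   ]
wrist [[359, 127], [356, 234], [148, 233], [145, 127]] [168, 170, 170, 168, 168, 166, 170, 168, 172, 168, 171, 172, 173, 172, 175, 175, 172, 172, 174, 172, 170, 172, 168, 173, 169, 172, 112, 107, 101, 103, 101, 104, 53, 77, 81, 82, 84]
```

View pics/a2.png

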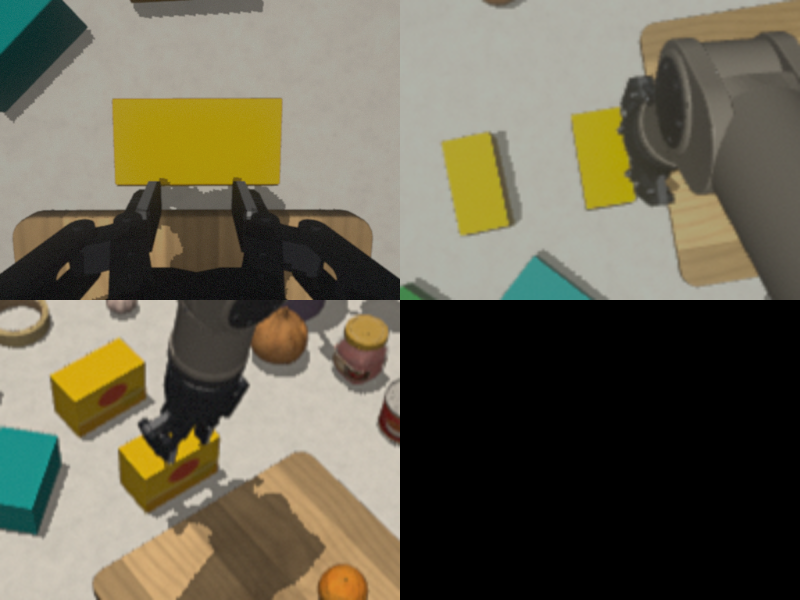

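The carton stands upright: its top face in the wrist view spans (145,127) to (356,234), and the red mark shows in the scene view. Next I back off and measure both cartons.

Emit:
apply_moves:
  rows:
    - [[-0.12,0,0.0],[0,0,0]]
    - [[-0.2,0,0.0],[0,0,0]]
    - [[-0.2,0,0.0],[0,0,0]]

```text
clock: 7.22
tcp_pos: [0.5464, -0.0664, 0.1062]
orientation: [-1.967, -2.273, -0.169]
contact_force: [0.1, 0.8, 0.4]
grip_width: 0.0428
gripper_force: 0.0
```

```bash
cat > w2.py <<'E'
from h2 import *
st()
for nm in("wrist","top"):
    d=grab(nm); hsv=cv2.cvtColor(d["frame"],cv2.COLOR_RGB2HSV); m=cv2.inRange(hsv,(20,140,130),(33,255,255))
    for k in sorted(cv2.findContours(m,0,1)[0],key=cv2.contourArea)[-2:]:
        if cv2.contourArea(k)<300: continue
        bx=cv2.boxPoints(cv2.minAreaRect(k)); q=np.array([onz(d,*p,.074)[:2]-P for p in bx]); q=np.stack([q@t,q@n],1)
        i=np.argsort(q[:,1]); e=q[i[:2]]; e=e[e[:,0].argsort()];f=q[i[2:]]; f=f[f[:,0].argsort()]
        ang=lambda e:np.degrees(np.arctan2(*(e[1]-e[0])[::-1])).round(2)
        print(nm,bx.round(1).tolist(),"near",e.round(4).tolist(),ang(e),"far",f.round(4).tolist(),ang(f),"c",q.mean(0).round(4))
E
python3 w2.py
```

```text
t,n,z -0.011 -0.0135 0.1062 clock 7.225 F [0.1  0.8  0.37] grip 0.04277788689796678 z [-0.025  0.17  -0.985] y [ 0.99   0.144 -0.001]
wrist [[133.0, 14.699999809265137], [371.0, 13.300000190734863], [371.70001220703125, 137.8000030517578], [133.6999969482422, 139.1999969482422]] near [[-0.0671, 0.0428], [0.0484, 0.043]] 0.11 far [[-0.0648, 0.1001], [0.0458, 0.1003]] 0.08 c [-0.0094  0.0716]
top [[188.5, 183.5], [210.0, 179.1999969482422], [218.39999389648438, 221.10000610351562], [196.89999389648438, 225.39999389648438]] near [[-0.0709, 0.1918], [0.039, 0.1963]] 2.37 far [[-0.0728, 0.2477], [0.037, 0.2528]] 2.64 c [-0.0169  0.2221]
top [[246.8000030517578, 171.5], [268.5, 167.89999389648438], [275.5, 209.89999389648438], [253.8000030517578, 213.5]] near [[-0.0664, 0.0432], [0.0435, 0.0428]] -0.19 far [[-0.0665, 0.0996], [0.0433, 0.0997]] 0.08 c [-0.0115  0.0713]
```

```bash
python3 - <<'E'
from h2 import *
p,B,o=cur()
for a in((-.0105,-.005,.053,10,0),(-.0105,.02,.053,10,0),(-.0105,.036,.052,10,0.5),(-.011,.05,.050,10,1.5),(-.012,.07,.048,10,2.5),(-.013,.09,.047,10,2.5)): print(a,rel(p,B,*target(*a)))
E
```

```text
(-0.0105, -0.005, 0.053, 10, 0) ([-0.014, 0.001, 0.216], [0.0, 0.0, -0.0])
(-0.0105, 0.02, 0.053, 10, 0) ([0.084, 0.001, 0.233], [0.0, 0.0, -0.0])
(-0.0105, 0.036, 0.052, 10, 0.5) ([0.147, 0.001, 0.248], [0.001, 0.0, -0.003])
(-0.011, 0.05, 0.05, 10, 1.5) ([0.2, -0.001, 0.265], [0.001, 0.0, -0.008])
(-0.012, 0.07, 0.048, 10, 2.5) ([0.278, -0.005, 0.287], [0.002, 0.0, -0.014])
(-0.013, 0.09, 0.047, 10, 2.5) ([0.356, -0.009, 0.305], [0.002, 0.0, -0.014])
```

Emit:
apply_moves:
  rows:
    - [[-0.014,0,0.12],[0,0,0]]
    - [[-0.014,0,0.216],[0,0,0]]
    - [[-0.014,0,0.216],[0,0,0]]
    - [[0.05,0,0.228],[0,0,0]]
    - [[0.08,0,0.233],[0,0,0]]
    - [[0.095,0,0.236],[0,0,0]]
    - [[0.105,0,0.238],[0,0,0]]
    - [[0.115,0,0.24],[0,0,0]]
    - [[0.125,0,0.243],[0,0,0]]
    - [[0.135,0,0.245],[0,0,0]]

```text
clock: 8.57
tcp_pos: [0.5402, -0.0214, 0.0522]
orientation: [-1.964, -2.276, -0.17]
contact_force: [-0.3, -1.5, 0.9]
grip_width: 0.0428
gripper_force: 0.7
```

```bash
python3 w2.py; python3 - <<'E'
from h2 import *
p,B,o=cur()
for a in((-.0105,.036,.052,10,0.5),(-.011,.05,.050,10,1.5),(-.012,.07,.048,10,2.5),(-.013,.09,.047,10,2.5)): print(a,rel(p,B,*target(*a)))
E
```

```text
t,n,z -0.0106 0.0319 0.0522 clock 8.575 F [-0.34 -1.53  0.86] grip 0.04278821412408697 z [-0.025  0.17  -0.985] y [0.989 0.147 0.   ]
wrist [[78.0, 84.0], [428.0, 84.0], [428.0, 258.0], [78.0, 258.0]] near [[-0.068, 0.0469], [0.0497, 0.0468]] -0.04 far [[-0.0645, 0.1037], [0.0462, 0.1036]] -0.04 c [-0.0091  0.0752]
top [[188.5, 183.5], [210.0, 179.1999969482422], [218.39999389648438, 221.10000610351562], [196.89999389648438, 225.39999389648438]] near [[-0.0709, 0.1918], [0.039, 0.1963]] 2.37 far [[-0.0728, 0.2477], [0.037, 0.2528]] 2.64 c [-0.0169  0.2221]
top [[245.10000610351562, 171.60000610351562], [266.79998779296875, 168.0], [273.8999938964844, 210.1999969482422], [252.10000610351562, 213.8000030517578]] near [[-0.0664, 0.0474], [0.0439, 0.047]] -0.17 far [[-0.0665, 0.1038], [0.0437, 0.104]] 0.1 c [-0.0113  0.0755]
(-0.0105, 0.036, 0.052, 10, 0.5) ([0.014, 0.0, 0.003], [0.001, 0.001, -0.003])
(-0.011, 0.05, 0.05, 10, 1.5) ([0.068, -0.002, 0.021], [0.002, 0.001, -0.008])
(-0.012, 0.07, 0.048, 10, 2.5) ([0.145, -0.006, 0.042], [0.003, 0.001, -0.014])
(-0.013, 0.09, 0.047, 10, 2.5) ([0.223, -0.01, 0.06], [0.003, 0.001, -0.014])
```

It slides upright and square, with the near face 15 mm ahead of the TCP. I'll continue, turning by 2.5°.

Emit:
apply_moves:
  rows:
    - [[0.014,0,0.003],[0,0,-0.002]]
    - [[0.028,0,0.008],[0,0,-0.004]]
    - [[0.042,-0.001,0.013],[0,0,-0.006]]
    - [[0.056,-0.002,0.018],[0,0,-0.008]]
    - [[0.07,-0.002,0.022],[0,0,-0.009]]
    - [[0.084,-0.003,0.026],[0,0,-0.01]]
    - [[0.098,-0.004,0.03],[0,0,-0.011]]
    - [[0.112,-0.005,0.034],[0,0,-0.012]]
    - [[0.126,-0.006,0.037],[0,0,-0.013]]
    - [[0.14,-0.006,0.041],[0,0,-0.014]]

```text
clock: 9.93
tcp_pos: [0.5331, 0.0148, 0.0481]
orientation: [-1.914, -2.321, -0.175]
contact_force: [0.5, -0.6, 0.7]
grip_width: 0.0426
gripper_force: 0.6
```

```bash
python3 w2.py; python3 - <<'E'
from h2 import *
p,B,o=cur()
for a in((-.013,.09,.047,10,2.5),(-.015,.11,.046,10,2.5),(-.015,.114,.046,10,2.5),(-.015,.120,.046,10,2.5)): print(a,rel(p,B,*target(*a)))
E
```

```text
t,n,z -0.0123 0.0688 0.0481 clock 9.925 F [ 0.54 -0.61  0.72] grip 0.04256366853252703 z [-0.025  0.17  -0.985] y [0.982 0.19  0.008]
wrist [[73.0, 80.0], [437.0, 80.0], [437.0, 263.0], [73.0, 263.0]] near [[-0.0696, 0.0811], [0.0482, 0.0859]] 2.34 far [[-0.0686, 0.1384], [0.0419, 0.1434]] 2.58 c [-0.0121  0.1122]
top [[230.39999389648438, 175.6999969482422], [251.89999389648438, 171.1999969482422], [260.70001220703125, 213.10000610351562], [239.1999969482422, 217.60000610351562]] near [[-0.0682, 0.0817], [0.0421, 0.0864]] 2.43 far [[-0.0707, 0.138], [0.0395, 0.1432]] 2.69 c [-0.0143  0.1123]
top [[188.5, 183.5], [210.0, 179.1999969482422], [218.39999389648438, 221.10000610351562], [196.89999389648438, 225.39999389648438]] near [[-0.0709, 0.1918], [0.039, 0.1963]] 2.37 far [[-0.0728, 0.2477], [0.037, 0.2528]] 2.64 c [-0.0169  0.2221]
(-0.013, 0.09, 0.047, 10, 2.5) ([0.081, 0.001, 0.018], [0.002, 0.0, 0.001])
(-0.015, 0.11, 0.046, 10, 2.5) ([0.159, -0.004, 0.036], [0.002, 0.0, 0.001])
(-0.015, 0.114, 0.046, 10, 2.5) ([0.175, -0.003, 0.039], [0.002, 0.0, 0.001])
(-0.015, 0.12, 0.046, 10, 2.5) ([0.199, -0.002, 0.043], [0.002, 0.0, 0.001])
```

Emit:
apply_moves:
  rows:
    - [[0.018,0,0.004],[0,0,0]]
    - [[0.036,0,0.008],[0,0,0]]
    - [[0.054,0,0.012],[0,0,0]]
    - [[0.072,-0.001,0.016],[0,0,0]]
    - [[0.09,-0.001,0.02],[0,0,0]]
    - [[0.108,-0.002,0.024],[0,0,0]]
    - [[0.126,-0.002,0.028],[0,0,0]]
    - [[0.144,-0.003,0.032],[0,0,0]]
    - [[0.162,-0.003,0.036],[0,0,0]]
    - [[0.172,-0.003,0.038],[0,0,0]]

```text
clock: 11.28
tcp_pos: [0.524, 0.0581, 0.0461]
orientation: [-1.913, -2.321, -0.175]
contact_force: [-0.0, -1.2, 0.7]
grip_width: 0.0422
gripper_force: 0.6
```

```bash
python3 w2.py; python3 w.py a3.png
```

```text
t,n,z -0.0149 0.1129 0.0461 clock 11.275 F [-0.02 -1.16  0.68] grip 0.04223614108624681 z [-0.025  0.17  -0.985] y [0.982 0.19  0.008]
wrist [[75.0, 0.0], [457.0, 0.0], [457.0, 46.0], [75.0, 46.0]] near [[-0.0694, 0.1919], [0.043, 0.197]] 2.63 far [[-0.0692, 0.2046], [0.0415, 0.2098]] 2.68 c [-0.0136  0.2008]
wrist [[69.0, 79.0], [441.0, 79.0], [441.0, 265.0], [69.0, 265.0]] near [[-0.0725, 0.1252], [0.0456, 0.13]] 2.35 far [[-0.0714, 0.1824], [0.0393, 0.1874]] 2.59 c [-0.0148  0.1563]
top [[213.3000030517578, 179.5], [235.3000030517578, 174.89999389648438], [244.1999969482422, 216.8000030517578], [222.1999969482422, 221.5]] near [[-0.0707, 0.125], [0.0396, 0.1302]] 2.72 far [[-0.0733, 0.1825], [0.0368, 0.1883]] 2.99 c [-0.0169  0.1565]
top [[188.5, 183.5], [210.0, 179.1999969482422], [218.39999389648438, 221.10000610351562], [196.89999389648438, 225.39999389648438]] near [[-0.0709, 0.1918], [0.039, 0.1963]] 2.37 far [[-0.0728, 0.2477], [0.037, 0.2528]] 2.64 c [-0.0169  0.2221]
t,n,z -0.0149 0.113 0.0461 clock 11.375 F [ 0.01 -1.46  0.42] grip 0.04266362471193036 z [-0.025  0.17  -0.985] y [0.982 0.19  0.008]
wrist [[456, 0], [428, 262], [339, 268], [164, 268], [81, 262], [70, 88], [76, 0]] [179, 176, 178, 179, 180, 178, 177, 178, 179, 177, 178, 180, 180, 180, 179, 180, 179, 179, 179, 181, 180, 181, 180, 180, 178, 179, 179, 180, 177, 181, 179, 85, 106, 104, 103, 105, 107]
```

View pics/a3.png

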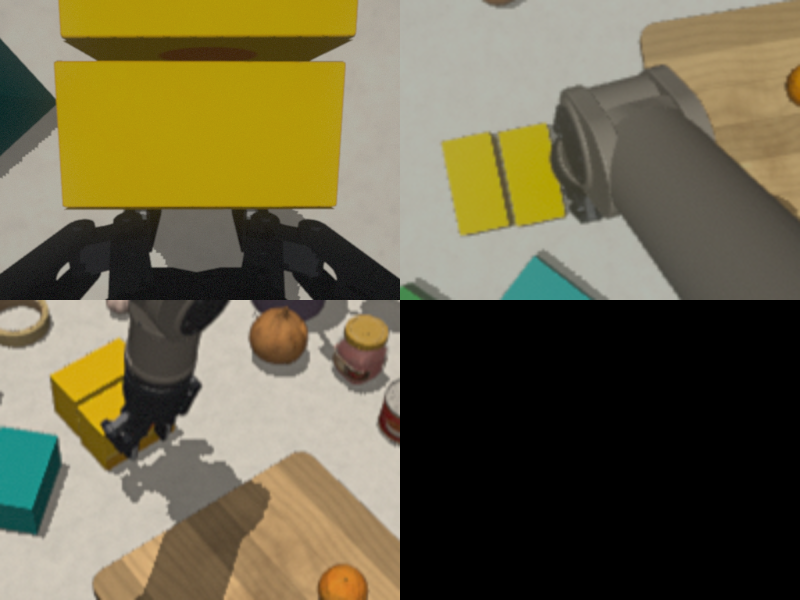

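The faces are parallel with a gap of about 9 mm (wrist rows 46 to 79). I'll close it in small steps.

Emit:
apply_moves:
  rows:
    - [[0.008,0,0.001],[0,0,0]]
    - [[0.016,0,0.003],[0,0,0]]
    - [[0.022,0,0.004],[0,0,0]]
    - [[0.026,0,0.004],[0,0,0]]

```text
clock: 12.02
tcp_pos: [0.5228, 0.0643, 0.0462]
orientation: [-1.914, -2.321, -0.175]
contact_force: [-1.2, -0.8, -0.3]
grip_width: 0.0426
gripper_force: 0.3
```

```bash
python3 w2.py
```

```text
t,n,z -0.0152 0.1192 0.0462 clock 12.025 F [-1.24 -0.83 -0.26] grip 0.04261698978471485 z [-0.025  0.17  -0.985] y [0.982 0.19  0.008]
wrist [[75.0, 69.0], [75.0, 0.0], [456.0, 0.0], [456.0, 69.0]] near [[-0.0699, 0.1917], [0.0433, 0.1968]] 2.59 far [[-0.0695, 0.211], [0.041, 0.2161]] 2.67 c [-0.0138  0.2039]
wrist [[70.0, 78.0], [441.0, 78.0], [441.0, 265.0], [70.0, 265.0]] near [[-0.0725, 0.1315], [0.0454, 0.1363]] 2.33 far [[-0.0714, 0.189], [0.0391, 0.194]] 2.58 c [-0.0149  0.1627]
top [[188.5, 183.5], [233.10000610351562, 174.60000610351562], [241.6999969482422, 217.5], [197.10000610351562, 226.39999389648438]] near [[-0.0714, 0.1316], [0.0412, 0.1357]] 2.08 far [[-0.0753, 0.2476], [0.037, 0.2528]] 2.64 c [-0.0171  0.1919]
```

Emit:
apply_moves:
  rows:
    - [[0.004,0,0.001],[0,0,0]]
    - [[0.007,0,0.001],[0,0,0]]
    - [[0.01,0,0.002],[0,0,0]]
    - [[0.01,0,0.002],[0,0,0]]

```text
clock: 12.62
tcp_pos: [0.5225, 0.0665, 0.0462]
orientation: [-1.914, -2.321, -0.175]
contact_force: [0.2, -1.0, 0.7]
grip_width: 0.0426
gripper_force: 0.7
```

```bash
cat > w3.py <<'E'
from h2 import *
st()
d=grab("wrist"); v=cv2.cvtColor(d["frame"],cv2.COLOR_RGB2HSV)[...,2]
for c in(110,250,400): print(c,v[55:95,c].tolist())
E
python3 w3.py
```

```text
t,n,z -0.0151 0.1215 0.0462 clock 12.625 F [ 0.22 -1.04  0.66] grip 0.04255711682808351 z [-0.025  0.17  -0.985] y [0.982 0.19  0.008]
110 [170, 172, 169, 171, 168, 169, 171, 170, 172, 169, 172, 170, 171, 169, 170, 170, 168, 170, 172, 167, 157, 144, 120, 108, 133, 162, 169, 170, 169, 169, 170, 172, 171, 170, 172, 171, 168, 170, 170, 170]
250 [173, 172, 168, 170, 169, 171, 171, 170, 170, 169, 171, 168, 171, 170, 172, 170, 171, 171, 170, 166, 142, 112, 94, 101, 145, 165, 171, 175, 171, 168, 172, 170, 171, 173, 168, 172, 171, 172, 170, 172]
400 [171, 170, 169, 172, 171, 172, 170, 169, 168, 168, 168, 169, 168, 172, 169, 170, 169, 167, 164, 152, 137, 109, 83, 107, 147, 164, 168, 169, 169, 169, 168, 169, 173, 167, 169, 170, 173, 170, 168, 171]
```

Emit:
apply_moves:
  rows:
    - [[0.002,0,0],[0,0,0]]
    - [[0.004,0,0.001],[0,0,0]]
    - [[0.004,0,0.001],[0,0,0]]

```text
clock: 13.05
tcp_pos: [0.5224, 0.067, 0.0462]
orientation: [-1.915, -2.321, -0.174]
contact_force: [0.5, -3.8, 1.9]
grip_width: 0.0429
gripper_force: 2.4
```

```bash
python3 w3.py;python3 w2.py
```

```text
t,n,z -0.0151 0.1219 0.0462 clock 13.05 F [ 0.5  -3.76  1.88] grip 0.042922050591255236 z [-0.025  0.169 -0.985] y [0.982 0.189 0.008]
110 [169, 170, 171, 173, 169, 168, 171, 171, 163, 173, 169, 168, 170, 170, 171, 170, 169, 169, 170, 172, 160, 154, 136, 112, 116, 155, 170, 171, 172, 170, 168, 169, 170, 171, 169, 167, 168, 170, 169, 171]
250 [170, 170, 170, 171, 170, 171, 171, 168, 169, 171, 170, 169, 169, 169, 170, 167, 171, 168, 172, 170, 162, 152, 131, 106, 116, 158, 166, 170, 172, 167, 168, 166, 169, 171, 168, 172, 171, 171, 171, 168]
400 [169, 169, 168, 171, 172, 171, 168, 171, 166, 168, 170, 168, 171, 169, 168, 171, 167, 168, 170, 164, 163, 146, 128, 108, 124, 161, 170, 169, 170, 170, 169, 170, 173, 169, 167, 170, 170, 169, 166, 169]
t,n,z -0.0151 0.122 0.0462 clock 13.1 F [ 1.29 -4.19  2.5 ] grip 0.042660505860761526 z [-0.025  0.17  -0.985] y [0.982 0.189 0.008]
wrist [[74.0, 0.0], [456.0, 0.0], [456.0, 77.0], [74.0, 77.0]] near [[-0.0701, 0.1922], [0.0435, 0.1972]] 2.54 far [[-0.0697, 0.2138], [0.041, 0.2189]] 2.63 c [-0.0138  0.2055]
wrist [[69.0, 80.0], [441.0, 78.9000015258789], [441.5, 265.1000061035156], [69.5, 266.20001220703125]] near [[-0.0727, 0.1339], [0.0456, 0.139]] 2.47 far [[-0.0716, 0.1913], [0.0391, 0.1965]] 2.7 c [-0.0149  0.1652]
top [[188.3000030517578, 183.5], [232.3000030517578, 174.6999969482422], [240.89999389648438, 217.60000610351562], [196.89999389648438, 226.39999389648438]] near [[-0.0715, 0.1336], [0.0412, 0.1378]] 2.09 far [[-0.0754, 0.2481], [0.037, 0.2533]] 2.64 c [-0.0172  0.1932]
```

The push force rose from 1 to 4 N and the seam is uniform across its width, so the faces are in contact. The twin has moved 0.5 mm or less. Now I retreat.

Emit:
apply_moves:
  rows:
    - [[-0.03,0,-0.006],[0,0,0]]
    - [[-0.1,0,-0.03],[0,0,0]]
    - [[-0.2,0,-0.12],[0,0,0]]
    - [[-0.4,0,-0.3],[0,0,0]]
    - [[-0.6,0,-0.5],[0,0,0]]
    - [[-0.8,0,-0.7],[0,0,0]]
    - [[-0.9,0,-0.8],[0,0,0]]
    - [[-0.9,0,-0.8],[0,0,0]]
    - [[-0.9,0,-0.8],[0,0,0]]

```text
clock: 14.32
tcp_pos: [0.569, -0.1838, 0.204]
orientation: [-1.913, -2.32, -0.175]
contact_force: [0.1, 0.3, -0.4]
grip_width: 0.0425
gripper_force: 0.0
```

```bash
python3 w2.py; python3 w.py a4.png
```

```text
t,n,z -0.006 -0.133 0.204 clock 14.325 F [ 0.14  0.3  -0.41] grip 0.042493695108801355 z [-0.026  0.171 -0.985] y [0.982 0.19  0.007]
top [[188.3000030517578, 183.5], [232.1999969482422, 174.8000030517578], [240.6999969482422, 217.6999969482422], [196.89999389648438, 226.39999389648438]] near [[-0.0715, 0.1341], [0.0411, 0.1383]] 2.1 far [[-0.0754, 0.2481], [0.037, 0.2533]] 2.64 c [-0.0172  0.1934]
t,n,z -0.006 -0.1315 0.2035 clock 14.425 F [-0.91  0.81  0.23] grip 0.04256628357622233 z [-0.027  0.172 -0.985] y [0.981 0.192 0.006]Traceback (most recent call last):
  File "w.py", line 4, in <module>
    k=max(cv2.findContours(m,0,1)[0],key=cv2.contourArea)
ValueError: max() iterable argument is empty
```

```bash
python3 - <<'E'
from h2 import *
a=grab("scene");b=grab("top")
cv2.imwrite("pics/f.png",np.hstack([cv2.resize(a["frame"][130:290,160:320],(400,400),interpolation=2),cv2.resize(b["frame"][130:250,170:290],(400,400),interpolation=2)])[:,:,::-1])
E
```

```text
(no output)
```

View pics/f.png

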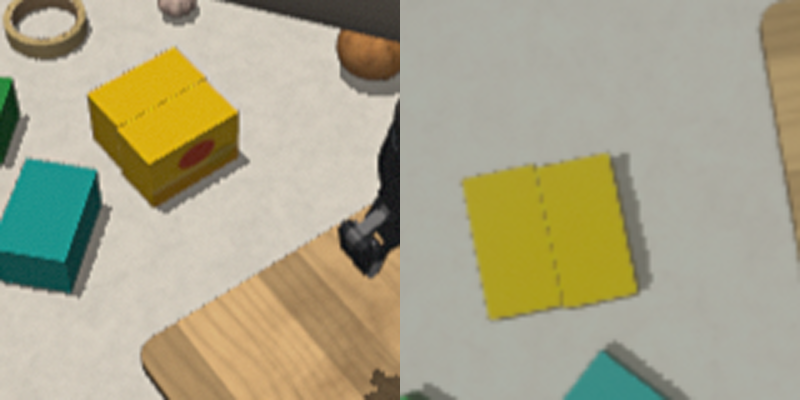

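The two cartons stand face to face with only a hairline seam, from (540,165) to (562,305) in the crop. The arm is clear.

```bash
python3 -c "
from bench import job
print(job.hand_in())"
```

```text
the job is handed in; nothing more can be done
None
```

The toppled carton was pushed upright without gripping, slid face to face against the other carton (which moved 0.5 mm or less), and the job was handed in at about 14.5 s with the arm clear.

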